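# Snug the cooling manifold's taper plug, then open the valve

## Robot

A 6-joint arm with a two-finger parallel gripper is mounted at the origin on the work surface. World frame = base frame: x ahead of the robot, y to its left, z up, the work surface at z = 0. Lengths are in m, angles in rad, forces in N, time in s.
With the tool pointing down it reaches from about 0.3 to 0.825 m from the base axis. Payload 5.4 kg.
Tool frame: the origin (TCP) lies at the very end of the fingers, on their centre line; the grasp point (between the pads) lies 19 mm behind it; z points along the fingers, x is the direction in which the jaws open and shut, and the axes are right-handed (so a half turn about z gives the same grasp; the last joint's range is limited). The gripper opens to 92 mm and grips with 3 to 60 N. Pads are 20 mm wide; open, the fingers measure 128 mm over their backs; the gripper's body (75 mm by 189 mm) begins 69 mm behind the grasp point.
Start: joints at [0.943, 0.158, 1.597, -0, 1.386, -0.21], TCP at [0.233, 0.526, 0.215] pointing down, gripper open.
Joint ranges: [-2.91, 2.91], [-0.94, 2.29], [0.18, 2.7], [-1.29, 4.43], [0.17, 2.64], [-3, 3]. Speed limits (rad/s): [2.57, 2.57, 3.14, 3.14, 3.14, 3.14].

## Interface

Orientations are given as a rotation vector (axis times angle).
In Python, from workcell import bot gives the robot as it stands. Calls block until the motion is done:
- bot.goto(position, orientation): joint-space move of the TCP to a pose.
- bot.line_to(position, rot=None, max_speed=0.15): straight line of the TCP; rot=None keeps the orientation; max_speed is the mean speed in m/s.
- bot.set_joints(angles): joint-space move.
- bot.set_gripper(opening, newtons=None): opening from 0.0 (shut) to 1.0 (fully open); newtons is the grip in N (None keeps the last); returns when the fingers have stopped.
- bot.hold(seconds).
- bot.inverse_kinematics(position, orientation): joint angles nearest the present ones, or None.
- bot.read_camera(name): name is "side" or "top"; returns a dict with "pixels" (480x640x3 uint8, blue, green, red), "fx", "fy", "cx", "cy" (pixels), "R" (3x3) and "t" (3): a world point X has camera coordinates R X + t. Camera axes: x right, y down, z forward; pixel columns grow to the right and rows downward; lengths in m; the calibration is good to about 2 mm. A picture is of the moment at which its call begins. There is no depth.
A pose or a line that the arm cannot do raises bot.MotionError and nothing moves.
- bot.job_done(): hands the job in, once; it reports no verdict.
Readings, each from a call of its own:
- bot.current_clock(): time.
- bot.current_joints(): joint angles.
- bot.current_joint_vel(): joint speeds.
- bot.current_effort(): joint torques, N m.
- bot.current_ee_pos(): TCP position.
- bot.current_tool_rot(): TCP orientation.
- bot.current_contact_force(): force on the tool from outside, world axes, zero at the start.
- bot.current_ft_torque(): the same for the moment, N m.
- bot.current_opening(): opening from 0.0 (shut) to 1.0 (fully open).
Only numpy, scipy, OpenCV 4.12 (cv2) and the standard library are available. Lean on these libraries where they do the work, as an engineer would, in place of code of your own. Each camera call takes 0.05 s, during which the arm holds its last target.

## Task

The tapered bleed plug on the laser's cooling-water manifold has been left loose: turn it clockwise by its thumb tab until it goes firmly snug, but do not force it any further. Then swing the manifold's lever valve fully open, in line with the bar, so the loop is back in service, let go, and leave everything else on the table where it is.

Things in the scene. Friction and masses are not known exactly. Their poses are not given: they have to be found in the camera images.
- manifold: aluminium bar fixed to the table, 56 x 300 x 50 mm (x, y, z), origin at the centre of its underside. On top: round port of the bleed plug at y = +80 mm, a low hex blank plug (24 mm wide, 8 high, tight, leave it) at y = 0, lever valve at y = -80. A pipe stub leaves its -y end to y = -200 mm; three hose barbs stick 32 mm out of its +x side. Nothing on it is higher than 100 mm.
- plug_top (a point): the bleed plug: a steel thumb tab on a round brass port, 46 mm long (this point's x axis), 12 mm thick (its y axis), 32 mm high, from 67 to 99 mm above the table. The point is the middle of its top edge, on the vertical turning axis. It tightens clockwise seen from above and has to turn 0.9 to 4.0 rad, different each time, so often two or more grasps.
- port_top (a point): centre of the round brass port's top face, 31 mm across, 62 mm above the table, under the plug; axes as the manifold's. Feel of the plug turned clockwise: a drag of 0.05 N m while loose; once the taper bites the torque climbs by 0.6 N m per rad, with no stop, and stays while the tab is held. Snug from 0.18 N m held for a moment (aim for 0.27); above 0.45 the thread is ruined.
- plug_gap (a joint): slack left in the plug's taper, m: negative while loose, 0 once it bites, 0.00005 per rad of turn. The reading is good to tenths of a millimetre only, so it cannot tell when to stop. Turning the plug back (counter-clockwise) opens it again.
- port_twist (a joint): tiny elastic twist of the port's bush under the plug, rad: 0.005 per N m of clockwise torque on the plug, so 0.0009 when just snug and 0.00225 when the thread is ruined. The reading is good to about 0.01 rad only and cannot tell when to stop. Let go, the tab eases back by the last 0.3 to 0.7 rad, as the parts are springy: that is normal, the plug stays seated.
- valve (a joint): angle of the valve's lever, rad: 0 closed (lever across the bar, pointing to the manifold's -x), 1.571 fully open against its stop (lever along the bar, pointing to the manifold's -y). It turns counter-clockwise seen from above as it opens, with a friction of 0.12 N m, and stays where it is left.
- valve_axis (a point): point on the lever's vertical turning axis, at half the height of the lever, 91 mm above the table; axes as the manifold's.
- lever_end (a point): the outer end of the lever, 105 mm from the axis, at half its height; the point's x axis points from the end to the turning axis. The lever is a dark steel bar, 14 mm wide and 18 mm high, from 82 to 100 mm above the table.
- tape_roll: bystander: white roll of thread tape, 48 mm across, 14 mm high, loose, in front of the manifold; origin under its centre.
- driver: bystander: screwdriver, 170 mm long along its x, lying loose beyond the manifold; origin under its middle.
- fork: bystander: steel clamping fork, 100 x 26 x 8 mm, lying loose; origin under its body.
- post: bystander: optical post in its holder, 44 mm across, 85 mm high, standing loose; origin under its centre.
- lens_mount: bystander: round lens mount on a post, 44 mm across, 89 mm high, standing loose; origin under its centre.
- screw_box: bystander: open white screw box, 80 x 100 x 30 mm, loose; origin under its centre.
- meter: bystander: flat black hand-held meter, 150 x 78 x 14 mm, loose; origin under its centre.

How it is judged:
On the way, in this order (a step that is already met when the one before it is completed fails the run):
1. the plug is snug (value of joint port_twist above 0.0009 rad), for 0.1 s.
2. then the valve's lever is fully open (value of joint valve above 1.45 rad), for 0.2 s.
At the end, for the whole second after the job is handed in: The plug, once snug, is still seated (not turned back by more than 0.2 rad from where its taper bites), the valve's lever is open to within 0.12 rad of its stop, and the robot has let go (value of joint plug_gap above -1e-05 m and value of joint valve above 1.45 rad); the robot touches nothing.
It fails at once if the plug is forced past snug (more than 0.45 N m) (value of joint port_twist above 0.00225 rad).
It fails at once if a bystander is moved by more than 30 mm (distance of any of tape_roll, driver, fork, post, lens_mount, screw_box, meter from where it was at the start of the episode above 0.03 m).
It also fails if it takes over 72 s, if anything falls off the work surface, if the arm or the gripper's body presses on something with over 40 N, if the wrist force passes 120 N, or if a joint passes its speed limit or range.

## Working session

There is one attempt and no reset: what is moved stays moved. The work goes in short steps, each a Python script; the robot and the scene stay as the last script left them, time stands still between calls to the robot, and variables do not carry over. Pictures are saved under pics/ and viewed, and the job is handed in when it is done.

```bash
ls; mkdir -p pics; python3 - <<'E'
from workcell import bot
import cv2,numpy as np
for n in ("top","side"):
    c=bot.read_camera(n); cv2.imwrite(f"pics/{n}0.png",c["pixels"])
    print(n,c["fx"],c["fy"],c["cx"],c["cy"],np.round(c["R"],4).tolist(),np.round(c["t"],4).tolist())
print(bot.current_clock(),bot.current_tool_rot(),bot.current_contact_force(),bot.current_ft_torque())
E
```

```text
pics
top 530.6055232320699 530.6055232320699 313.0987363666769 244.60288764210998 [[0.0285, -0.9995, -0.0122], [-0.9832, -0.0258, -0.1809], [0.1805, 0.0171, -0.9834]] [-0.012, 0.4757, 1.3541]
side 570.7700716685436 570.7700716685436 315.81765657021873 237.8453393792203 [[0.9577, -0.2873, -0.0144], [-0.2301, -0.7351, -0.6378], [0.1726, 0.6141, -0.7701]] [-0.4682, 0.1366, 1.3412]
0.1 [ 2.63332014e+00  1.71209839e+00 -2.54456860e-03] [-0.92530676 -0.59485032  0.23668782] [-0.00621474  0.01879326 -0.01176343]
```

View pics/top0.png

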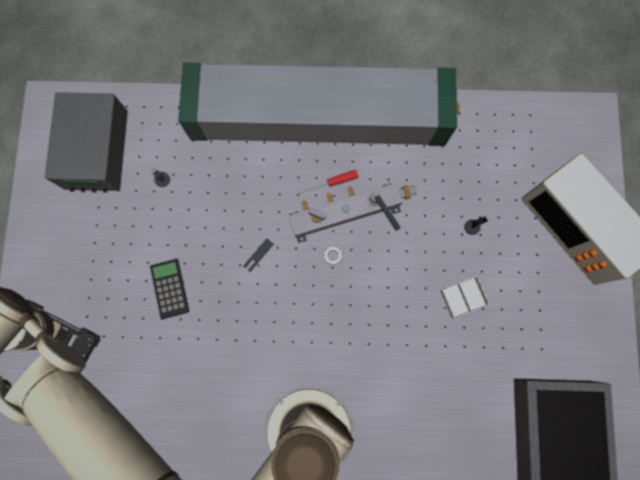

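View pics/side0.png

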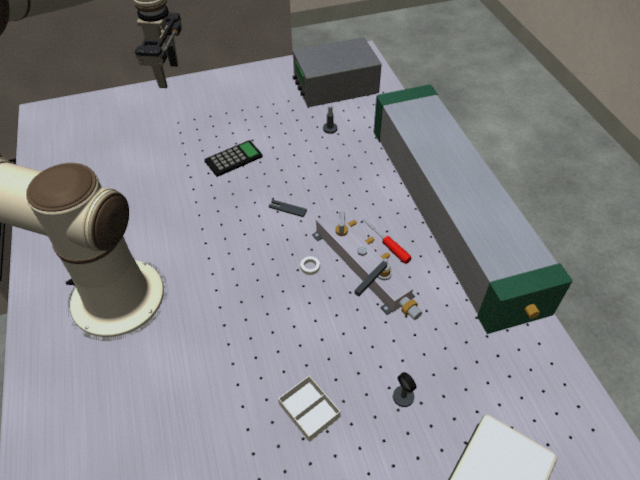

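The overview shows the manifold at about (350,210) in top and (365,260) in side, with the lever closed and pointing toward the robot. I'll zoom in.

```bash
python3 - <<'E'
import cv2
a=cv2.imread("pics/top0.png")[160:260,275:435]; cv2.imwrite("pics/topz.png",cv2.resize(a,None,fx=5,fy=5,interpolation=cv2.INTER_CUBIC))
a=cv2.imread("pics/side0.png")[195:325,300:440]; cv2.imwrite("pics/sidez.png",cv2.resize(a,None,fx=4.5,fy=4.5,interpolation=cv2.INTER_CUBIC))
E
```

```text
(no output)
```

View pics/topz.png

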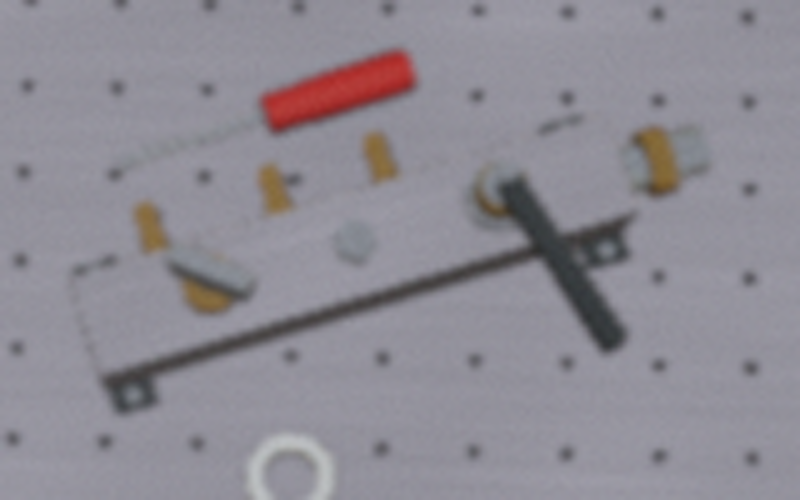

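View pics/sidez.png

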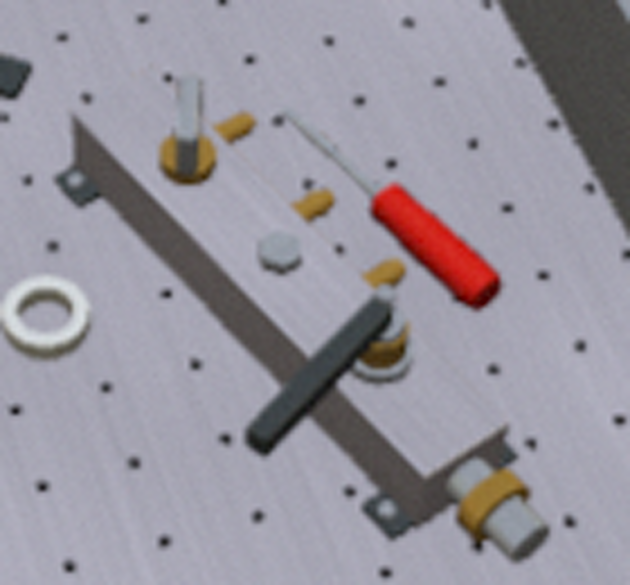

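```bash
cat > h.py <<'E'
import numpy as np,cv2
from workcell import bot
from scipy.spatial.transform import Rotation as Rn
K={}
K['top']=(530.6055,313.0987,244.6029,np.array([[0.0285,-0.9995,-0.0122],[-0.9832,-0.0258,-0.1809],[0.1805,0.0171,-0.9834]]),np.array([-0.012,0.4757,1.3541]))
K['side']=(570.77,315.8177,237.8453,np.array([[0.9577,-0.2873,-0.0144],[-0.2301,-0.7351,-0.6378],[0.1726,0.6141,-0.7701]]),np.array([-0.4682,0.1366,1.3412]))
def ray(n,u,v):
    f,cx,cy,R,t=K[n]; return -R.T@t, R.T@np.array([(u-cx)/f,(v-cy)/f,1])
def onz(n,u,v,z):
    o,d=ray(n,u,v); return o+d*(z-o[2])/d[2]
def two(p,q):
    o1,d1=ray('top',*p);o2,d2=ray('side',*q)
    A=np.stack([d1,-d2],1);s=np.linalg.lstsq(A,o2-o1,rcond=None)[0]
    a=o1+s[0]*d1;b=o2+s[1]*d2;return (a+b)/2,np.linalg.norm(a-b)
def zt(x,y): return ((x+.5)/5-.5+275,(y+.5)/5-.5+160)
def zs(x,y): return ((x+.5)/4.5-.5+300,(y+.5)/4.5-.5+195)
E
python3 - <<'E'
from h import *
np.set_printoptions(precision=4,suppress=True)
for nm,p,q,z in [("hex",(355,240),(279,248),.058),("tab",(211,266),(189,110),.099),("leverend",(613,340),(256,435),.100),("frontL",(105,378),(75,118),.05),("tape",(290,475),(46,315),.014),("leverroot",(512,186),(384,300),.1)]:
    print(nm,onz('top',*zt(*p),z),onz('side',*zs(*q),z),*two(zt(*p),zs(*q)))
a=onz('top',*zt(105,378),.05);b=onz('top',*zt(632,215),.05);print(b-a,np.linalg.norm(b-a))
a=onz('side',*zs(75,118),.05);b=onz('side',*zs(425,478),.05);print(b-a,np.linalg.norm(b-a))
E
```

```text
hex [ 0.5746 -0.0821  0.058 ] [ 0.5774 -0.0833  0.058 ] [ 0.5765 -0.0823  0.0564] 0.00277587392385642
tab [ 0.5485 -0.0071  0.099 ] [ 0.5506 -0.0118  0.099 ] [ 0.5512 -0.007   0.0931] 0.002361253307332703
leverend [ 0.5149 -0.2118  0.1   ] [ 0.5158 -0.2177  0.1   ] [ 0.5172 -0.213   0.0924] 0.00122707473586643
frontL [0.4986 0.0476 0.05  ] [0.5035 0.0423 0.05  ] [0.5026 0.0479 0.043 ] 0.005051381940687233
tape [ 0.4554 -0.0515  0.014 ] [ 0.4569 -0.057   0.014 ] [ 0.4575 -0.0517  0.0066] 0.001671800403453143
leverroot [ 0.5943 -0.1602  0.1   ] [ 0.6028 -0.1605  0.1   ] [ 0.5986 -0.1607  0.0996] 0.008095572343124136
[ 0.0955 -0.2767  0.    ] 0.2927434506382681
[ 0.0963 -0.277   0.    ] 0.2933114646154774
```

```bash
python3 - <<'E'
from h import *
np.set_printoptions(precision=4,suppress=True)
t=cv2.imread("pics/top0.png");s=cv2.imread("pics/side0.png")
def comps(n,im,box,m,zs_):
    x0,y0,x1,y1=box
    k,l,st,c=cv2.connectedComponentsWithStats(m[y0:y1,x0:x1].astype(np.uint8))
    for i in range(1,k):
        if st[i,4]>=12:
            ys,xs=np.nonzero(l==i); P=np.array([onz(n,x+x0,y+y0,zs_) for x,y in zip(xs,ys)])[:,:2]
            w,v=np.linalg.eigh(np.cov(P.T)); d=P-P.mean(0)
            print(n,st[i],c[i]+[x0,y0],"c",P.mean(0),"ang",np.arctan2(v[1,1],v[0,1]),"len",np.ptp(d@v[:,1]),np.ptp(d@v[:,0]))
for n,im,box in(("top",t,(275,160,435,260)),("side",s,(300,195,440,325))):
    g=im.max(2); print("dark"); comps(n,im,box,g<62,.1)
    h=cv2.cvtColor(im,cv2.COLOR_BGR2HSV); print("brass"); comps(n,im,box,(h[...,0]>8)&(h[...,0]<30)&(h[...,1]>110),.062)
E
```

```text
dark
top [106  45  17  24  45] [389.2667 217.8444] c [ 0.5398 -0.1917] ang -2.5214208308199044 len 0.07179601044822374 0.009210953643513984
brass
top [128  26   7  12  45] [406.4 191.4] c [ 0.6217 -0.2416] ang -2.86993010041929 len 0.030901151751355216 0.01130076185302886
top [74 28  4  7 20] [350.4  191.15] c [ 0.6187 -0.0938] ang -2.831486160599555 len 0.017963501093675387 0.006811184634122174
top [53 34  4  8 20] [329.3 197.6] c [ 0.5997 -0.0385] ang -2.8790320773620035 len 0.019798418903062408 0.006419652376898436
top [28 42  4  7 19] [304.4737 205.1579] c [0.5775 0.0264] ang -2.822942445970353 len 0.017915065405195864 0.006579418224702375
top [38 57  7  5 21] [315.8095 219.4286] c [ 0.5397 -0.0045] ang 1.2378448655447543 len 0.017573440821893584 0.00870720524955659
dark
side [ 55  69  32  32 113] [370.6283 281.0265] c [ 0.5542 -0.2013] ang -2.5934915510614958 len 0.10563729397785451 0.01288711420006892
brass
side [48 26  8  5 27] [351.963  222.9259] c [ 0.5818 -0.0005] ang -2.8833318909758536 len 0.018078479405138508 0.010770978274100014
side [36 31 12 10 63] [341.7143 230.4921] c [ 0.5503 -0.016 ] ang 3.0350701068901085 len 0.028095426475676033 0.030732417174871903
side [66 43  8  6 32] [369.6875 240.125 ] c [ 0.6043 -0.0645] ang -2.8059604271738707 len 0.01930806899762011 0.012368045637157331
side [81 58  9  6 31] [385.4194 255.3548] c [ 0.6234 -0.1185] ang -2.895626878868402 len 0.019268919537516034 0.01086587025053401
side [80 74 10  7 44] [385.0682 272.75  ] c [ 0.6045 -0.165 ] ang -2.963444846446503 len 0.025456627809534504 0.014842939402362056
side [102 104  15  17  99] [408.     305.7778] c [ 0.62   -0.2626] ang -2.586741880038857 len 0.041235339964369865 0.018559905217750437
```

```bash
cat >> h.py <<'E'
def down(yaw): 
    a=yaw/2; return np.array([np.cos(a),np.sin(a),0])*np.pi
def ft(n=10):
    F=[];M=[]
    for _ in range(n): F.append(bot.current_contact_force());M.append(bot.current_ft_torque());bot.hold(0.01)
    return np.mean(F,0),np.mean(M,0),np.std(M,0)
PLUG=np.array([.5493,-.0074])
E
python3 - <<'E'
from h import *
np.set_printoptions(precision=4,suppress=True)
a=onz('top',*zt(177,252),.099);b=onz('top',*zt(249,287),.099);d=a-b;print(d,np.hypot(*d[:2]),np.arctan2(d[1],d[0]))
a=onz('side',*zs(190,78),.099);b=onz('side',*zs(188,142),.099);d=a-b;print(a,b,d,np.hypot(*d[:2]),np.arctan2(d[1],d[0]))
t=bot.current_clock();print(ft(20),bot.current_clock()-t,bot.current_opening())
for yaw in(2.69,0,-2.8): print(bot.inverse_kinematics([*PLUG,.071],down(yaw)))
E
```

```text
[0.0174 0.0373 0.    ] 0.04114079899546386 1.1332224381031653
[0.5583 0.0096 0.099 ] [ 0.5431 -0.0328  0.099 ] [0.0152 0.0424 0.    ] 0.04503046645290371 1.2272037527512867
(array([ 0.2486, -0.0068, -0.0136]), array([-0.002 ,  0.0084, -0.0058]), array([0.0296, 0.0253, 0.0321])) 0.1667 0.997980733055949
[-0.2335  0.2503  1.7927 -0.      1.0986 -2.9235]
[-0.2335  0.2503  1.7927 -0.      1.0986 -0.2335]
[-0.2335  0.2503  1.7927 -0.      1.0986  2.5665]
```

```bash
python3 - <<'E'
from h import *
np.set_printoptions(precision=4,suppress=True)
r=down(2.72)
bot.goto([*PLUG,.20],r); bot.set_gripper(0.45); print(bot.current_joints(),bot.current_clock())
bot.line_to([*PLUG,.115],max_speed=.1)
print(ft(20))
for n in("top","side"): cv2.imwrite(f"pics/{n}1.png",bot.read_camera(n)["pixels"])
a=cv2.imread("pics/top1.png")[160:260,275:435];b=cv2.imread("pics/side1.png")[185:285,280:440]
cv2.imwrite("pics/z1.png",cv2.resize(np.vstack([a,b]),None,fx=3,fy=3,interpolation=cv2.INTER_CUBIC))
E
```

```text
[-0.2336  0.1035  1.6867  0.      1.3514 -2.9535] 3.4583
(array([ 0.0241, -0.0176,  0.2693]), array([ 0.0901,  0.0561, -0.0024]), array([0.036 , 0.0338, 0.0257]))
```

View pics/z1.png

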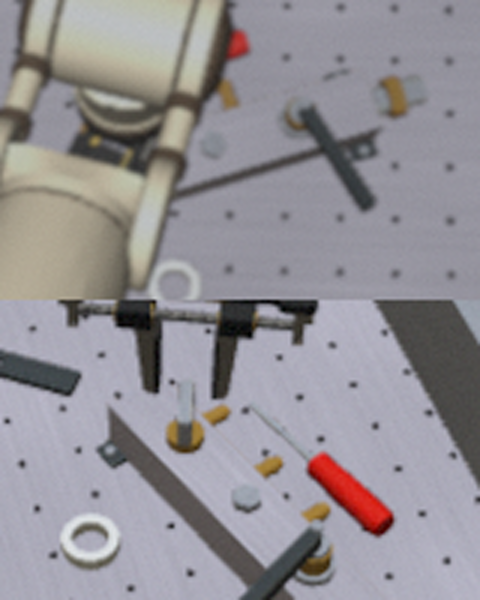

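The side view shows the open fingers at (150,385) and (222,390), straddling the tab at (186,385) and well aligned with it. I'll descend and grip.

```bash
python3 - <<'E'
from h import *
np.set_printoptions(precision=4,suppress=True)
bot.line_to([*PLUG,.072],max_speed=.06); print(ft(15)[:2])
bot.set_gripper(0,8); print(bot.current_opening()*92, ft(15)[:2])
bot.set_gripper(0,50); print(bot.current_opening()*92, ft(15)[:2])
j=np.array(bot.current_joints()); print(j)
for k in range(3):
    j[5]+=.1; bot.set_joints(j); bot.hold(.05); F,M,s=ft(15); print(j[5],F,M,bot.current_opening()*92)
print(bot.current_clock())
E
```

```text
(array([ 0.2291,  0.0449, -0.0639]), array([0.088 , 0.0556, 0.0033]))
11.864976699671749 (array([ 1.8641, -1.3375, -0.8349]), array([-0.152 , -0.2791,  0.027 ]))
11.79356489483562 (array([ 2.698 , -1.8889, -1.1922]), array([-0.2909, -0.4863,  0.0076]))
[-0.2337  0.2488  1.7918 -0.0002  1.1    -2.9535]
-2.8535130976190026 [ 1.2524 -1.3967 -0.2305] [-0.1258 -0.2041  0.0357] 11.65179826351009
-2.7535130976190025 [ 0.1516 -0.4491  1.4723] [0.045  0.0792 0.0387] 11.973085001533732
-2.6535130976190024 [-2.2214  0.8227  2.6107] [0.2935 0.4329 0.0444] 11.982013772144258
8.0083
```

Drag reads about +0.045 N m, as specified, and the side forces are small. I'll keep turning in guarded steps.

```bash
python3 - <<'E'
from h import *
np.set_printoptions(precision=3,suppress=True)
j=np.array(bot.current_joints()); j[5]=-2.6535
t0=bot.current_clock()
while j[5]<2.85:
    j[5]+=.1; bot.set_joints(j); F,M,s=ft(8)
    print(round(j[5],3),F,M,round(bot.current_clock(),2))
    if M[2]>.11:
        F,M,s=ft(20)
        if M[2]>.10: print("bite",M); break
    if np.linalg.norm(F)>15: print("force");break
    if bot.current_clock()-t0>22: break
E
```

```text
-2.554 [-2.38   0.844  3.198] [0.375 0.478 0.048] 8.32
-2.454 [-3.18   2.481  4.726] [0.587 0.68  0.057] 8.64
-2.354 [-3.814  3.08   5.334] [0.725 0.777 0.064] 8.96
-2.254 [-3.807  3.816  5.674] [0.817 0.803 0.061] 9.28
-2.153 [-4.503  4.429  5.793] [0.919 0.847 0.06 ] 9.59
-2.053 [-4.726  5.015  6.15 ] [1.023 0.859 0.062] 9.91
-1.953 [-4.393  5.522  6.142] [1.156 0.866 0.067] 10.22
-1.853 [-4.844  6.165  6.376] [1.248 0.858 0.073] 10.54
-1.753 [-4.64   6.993  6.193] [1.376 0.868 0.067] 10.86
-1.653 [-4.617  7.433  6.642] [1.476 0.83  0.062] 11.18
-1.553 [-4.138  8.584  6.291] [1.591 0.802 0.067] 11.49
-1.453 [-4.329  8.449  6.294] [1.71  0.759 0.069] 11.81
-1.353 [-3.566  9.274  6.437] [1.806 0.663 0.068] 12.12
-1.253 [-3.073 10.045  5.894] [1.937 0.576 0.062] 12.44
-1.153 [-2.917 10.332  5.579] [1.988 0.524 0.075] 12.76
-1.053 [-2.401 11.469  5.38 ] [2.099 0.44  0.061] 13.07
-0.953 [-2.041 11.259  4.554] [2.184 0.335 0.081] 13.39
-0.853 [-1.437 12.069  4.64 ] [2.258 0.255 0.063] 13.71
-0.753 [-0.13  12.163  4.089] [2.333 0.126 0.051] 14.03
-0.653 [ 0.149 12.553  3.776] [2.381 0.011 0.063] 14.34
-0.553 [ 0.744 12.904  2.933] [ 2.42  -0.096  0.068] 14.66
-0.453 [ 1.294 12.873  2.7  ] [ 2.454 -0.214  0.093] 14.97
-0.353 [ 1.885 13.455  2.509] [ 2.496 -0.33   0.075] 15.29
-0.253 [ 2.574 13.602  1.445] [ 2.499 -0.444  0.064] 15.61
-0.153 [ 3.607 13.172  0.974] [ 2.506 -0.571  0.058] 15.93
-0.053 [ 4.383 13.522 -0.057] [ 2.466 -0.684  0.059] 16.24
0.047 [ 4.708 13.42  -0.658] [ 2.466 -0.785  0.055] 16.56
0.147 [ 5.17 13.08 -0.79] [ 2.427 -0.903  0.062] 16.88
0.247 [ 5.779 12.875 -1.517] [ 2.398 -1.005  0.118] 17.19
0.347 [ 6.15  12.498 -2.201] [ 2.352 -1.116  0.157] 17.68
bite [ 2.352 -1.095  0.146]
```

The taper bites at about q6 = 0.2. Now fine steps to about 0.27 N m.

```bash
python3 - <<'E'
from h import *
np.set_printoptions(precision=3,suppress=True)
j=np.array(bot.current_joints()); j[5]=.3465
for k in range(9):
    j[5]+=.04; bot.set_joints(j); bot.hold(.1); F,M,s=ft(25)
    print(round(j[5],3),F,M,np.array(bot.current_joints())[5],bot.current_effort()[5],round(bot.current_clock(),2))
    if M[2]>.265: break
bot.hold(.5); print(ft(25)[:2])
cv2.imwrite("pics/side2.png",bot.read_camera("side")["pixels"])
b=cv2.imread("pics/side2.png")[185:285,280:440]
cv2.imwrite("pics/z2.png",cv2.resize(b,None,fx=4,fy=4,interpolation=cv2.INTER_CUBIC))
E
```

```text
0.386 [0.989 4.61  0.407] [0.756 0.026 0.165] 0.3858969282374567 0.15439830254763365 18.4
0.426 [ 1.71   4.827 -0.134] [ 0.805 -0.095  0.196] 0.4259064766565802 0.1926505984738469 18.96
0.466 [ 1.901  4.806 -0.293] [ 0.78  -0.139  0.222] 0.4658885257280134 0.2159799076616764 19.52
0.506 [ 2.229  4.635 -0.882] [ 0.783 -0.221  0.249] 0.5053486992509565 0.23923387750983238 20.07
0.546 [ 2.466  4.49  -0.949] [ 0.734 -0.252  0.267] 0.5452433516174854 0.262571107596159 20.63
(array([ 2.459,  4.44 , -0.928]), array([ 0.739, -0.248,  0.27 ]))
```

View pics/z2.png

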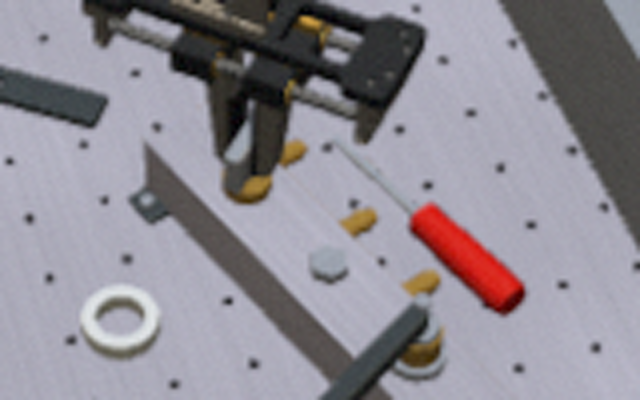

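The plug holds at 0.27 N m. The image shows the fingers on the tab at (245,150) and nothing else disturbed. I'll release gently and retreat upward.

```bash
python3 - <<'E'
from h import *
np.set_printoptions(precision=3,suppress=True)
for n in (20,8,3):
    bot.set_gripper(0,n); print(n,ft(8)[1])
bot.set_gripper(.45,20); bot.hold(.2); print(ft(10)[:2])
p=np.array(bot.current_ee_pos());print(p)
bot.line_to([p[0],p[1],.14],max_speed=.1); print(ft(10)[:2])
cv2.imwrite("pics/side3.png",bot.read_camera("side")["pixels"])
b=cv2.imread("pics/side3.png")[185:285,280:440]
cv2.imwrite("pics/z3.png",cv2.resize(b,None,fx=4,fy=4,interpolation=cv2.INTER_CUBIC))
print(bot.current_clock())
E
```

```text
20 [ 0.753 -0.244  0.272]
8 [ 0.599 -0.196  0.227]
3 [-0.166  0.373  0.127]
(array([ 0.322, -0.008,  0.083]), array([-0.05 ,  0.134, -0.019]))
[ 0.552 -0.004  0.072]
(array([-0.316,  0.145, -0.267]), array([-0.042,  0.119,  0.009]))
24.0667
```

View pics/z3.png

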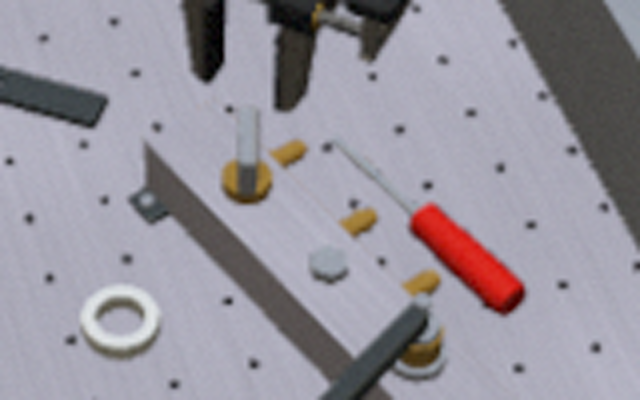

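The tab has settled at (248,140), about π from its start, which agrees with 3.15 rad of turning before it bit. Next I'll plan the lever swing and check clearance to the laser housing.

```bash
python3 - <<'E'
from h import *
np.set_printoptions(precision=4,suppress=True)
for u,v in((205,139),(430,145)): print(onz('top',u,v,0))
for u,v in((375,98),(478,318)): print('side top front corner?',onz('side',u,v,0.0))
print('bottom front side',onz('side',383,125,0),onz('side',483,322,0))
A=np.array([.6017,-.158])
for v in(.24,.7,1.2,1.6):
    a=-np.pi+.333+v; p=A+.075*np.array([np.cos(a),np.sin(a)]); print(v,p,bot.inverse_kinematics([*p,.078],down(a+np.pi/2)))
# lever dir from edges in top
a=onz('top',*zt(513,187),.1);b=onz('top',*zt(612,340),.1);d=(b-a)[:2];print(a,b,np.arctan2(d[1],d[0])+np.pi-.333)
E
```

```text
[0.7793 0.316  0.    ]
[ 0.7765 -0.3181  0.    ]
side top front corner? [0.8423 0.5252 0.    ]
side top front corner? [ 0.7799 -0.3045  0.    ]
bottom front side [0.8187 0.3933 0.    ] [ 0.7857 -0.3173  0.    ]
0.24 [ 0.5387 -0.1987] [-0.5637  0.2988  1.7171 -0.      1.1258  0.4341]
0.7 [ 0.5633 -0.2224] [-0.5754  0.3721  1.623  -0.      1.1464 -0.0376]
1.2 [ 0.5989 -0.2329] [-0.5587  0.4581  1.5078  0.      1.1757 -0.5209]
1.6 [ 0.6283 -0.2281] [-0.5287  0.5187  1.4235 -0.      1.1993 -0.8909]
[ 0.5938 -0.1607  0.1   ] [ 0.5149 -0.2113  0.1   ] 0.23728245465565906
```

```bash
python3 - <<'E'
from h import *
np.set_printoptions(precision=3,suppress=True)
A=np.array([.6017,-.158])
def P(v,r=.075):
    a=-np.pi+.333+v; return A+r*np.array([np.cos(a),np.sin(a)]),down(a+np.pi/2)
p,r=P(.24)
bot.line_to([*np.array(bot.current_ee_pos())[:2],.2],max_speed=.15)
bot.goto([*p,.2],r); bot.line_to([*p,.115],max_speed=.12)
cv2.imwrite("pics/side4.png",bot.read_camera("side")["pixels"])
b=cv2.imread("pics/side4.png")[205:325,280:440]
cv2.imwrite("pics/z4.png",cv2.resize(b,None,fx=4,fy=4,interpolation=cv2.INTER_CUBIC))
print(bot.current_ee_pos(),bot.current_clock())
E
```

```text
[ 0.54  -0.199  0.116] 26.325
```

View pics/z4.png

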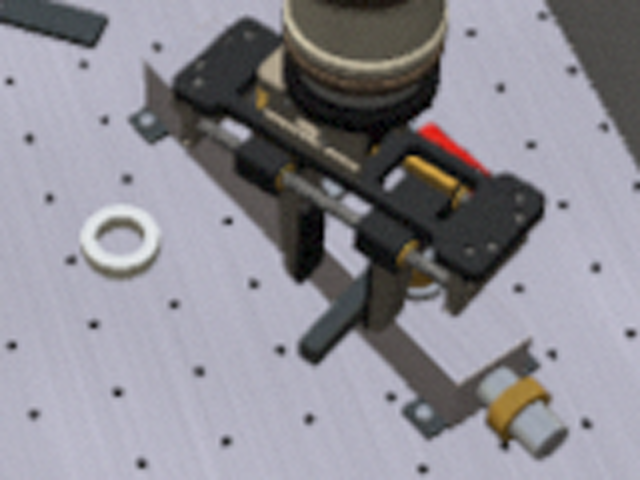

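The fingers at (300,270) and (380,322) straddle the lever. I'll descend, grip lightly and swing.

```bash
python3 - <<'E'
from h import *
np.set_printoptions(precision=3,suppress=True)
A=np.array([.6017,-.158])
def P(v,r=.075):
    a=-np.pi+.333+v; return A+r*np.array([np.cos(a),np.sin(a)]),down(a+np.pi/2)
p,r=P(.24)
bot.line_to([*p,.078],max_speed=.06); print(ft(8)[0])
bot.set_gripper(0,12); print(bot.current_opening()*92,ft(8)[0])
for v in np.append(np.arange(.34,1.55,.1),1.57):
    p,r=P(v); bot.line_to([*p,.078],r,max_speed=.06); F,M,_=ft(4); print(round(v,2),F,M)
    if np.linalg.norm(F)>35: print("stop");break
print(bot.current_clock(),bot.current_opening()*92)
E
```

```text
[ 0.204 -0.113  0.157]
13.834305839133519 [-0.151  0.144  0.888]
0.34 [-0.153  0.224  1.26 ] [-0.012  0.102  0.113]
0.44 [ 0.424 -0.194  1.443] [-0.066  0.064  0.082]
0.54 [ 0.686 -0.519  1.433] [-0.098 -0.063  0.033]
0.64 [ 1.273 -0.316  1.606] [-0.169 -0.15   0.024]
0.74 [ 1.924 -0.668  1.334] [-0.196 -0.247 -0.035]
0.84 [ 2.002 -1.183  1.393] [-0.239 -0.336 -0.065]
0.94 [ 2.522 -1.544  1.176] [-0.272 -0.41  -0.146]
1.04 [ 2.977 -2.318  1.035] [-0.373 -0.48  -0.165]
1.14 [ 3.422 -2.49   1.575] [-0.44  -0.56  -0.185]
1.24 [ 3.706 -2.626  1.173] [-0.554 -0.619 -0.161]
1.34 [ 3.997 -3.224  0.927] [-0.604 -0.683 -0.204]
1.44 [ 4.774 -3.099  1.046] [-0.637 -0.784 -0.177]
1.54 [ 5.111 -3.614 -0.131] [-0.645 -0.887 -0.191]
1.57 [ 4.943 -3.402  0.913] [-0.685 -0.773 -0.259]
32.0417 13.639176191330812
```

```bash
python3 - <<'E'
from h import *
np.set_printoptions(precision=3,suppress=True)
A=np.array([.6017,-.158])
def P(v,r=.075):
    a=-np.pi+.333+v; return A+r*np.array([np.cos(a),np.sin(a)]),down(a+np.pi/2)
for v in (1.60,1.63,1.66,1.69):
    p,r=P(v); bot.line_to([*p,.078],r,max_speed=.04); F,M,_=ft(8); print(v,F,M)
    if np.linalg.norm(F)>14: break
bot.hold(.2)
bot.set_gripper(.45,20); bot.hold(.1); print(ft(8)[0],bot.current_opening())
p=np.array(bot.current_ee_pos()); bot.line_to([p[0],p[1],.22],max_speed=.12)
bot.goto([.30,.42,.25],down(1.15)); bot.hold(.3); print(ft(8)[:2],bot.current_clock())
for n in("top","side"): cv2.imwrite(f"pics/{n}5.png",bot.read_camera(n)["pixels"])
a=cv2.imread("pics/top5.png")[160:260,275:435];b=cv2.imread("pics/side5.png")[205:305,290:450]
cv2.imwrite("pics/z5.png",cv2.resize(np.vstack([a,b]),None,fx=3,fy=3,interpolation=cv2.INTER_CUBIC))
E
```

```text
1.6 [-1.03  -5.363  3.329] [-0.942  0.236 -0.238]
1.63 [-8.196 -6.013  7.481] [-1.222  1.527 -0.227]
1.66 [-15.407  -7.721  10.776] [-1.534  2.788 -0.198]
[0.069 0.106 0.029] 0.4441595156832592
(array([ 0.184, -0.158,  0.22 ]), array([-0.028,  0.013,  0.004])) 38.1917
```

View pics/z5.png

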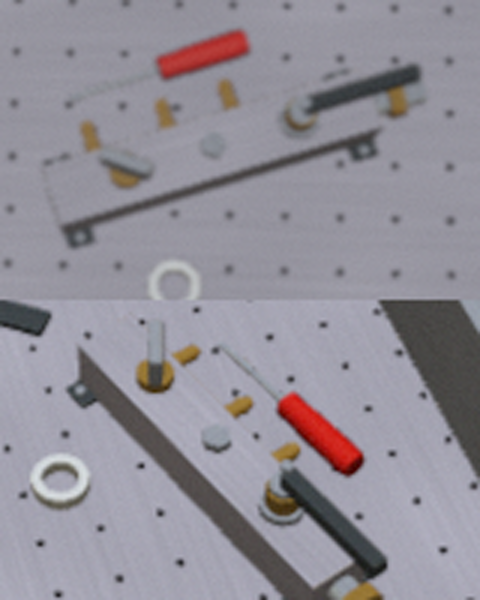

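View pics/top5.png

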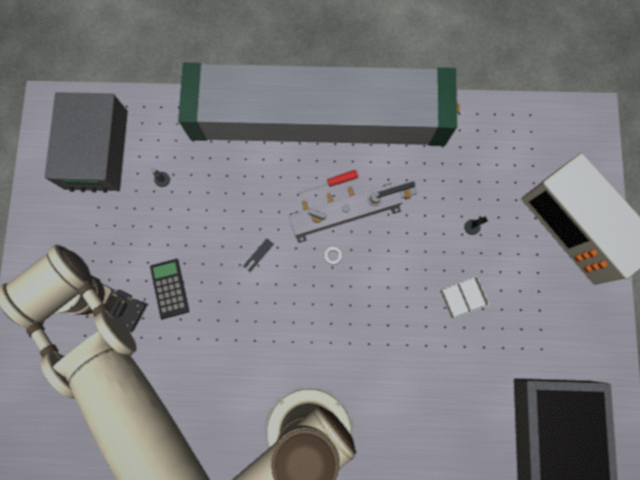

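The lever lies along the bar, from (310,103) to (418,72) in the zoomed top view, and is parallel to the bar's edge to about 0.02 rad. The tab is still seated at (125,160), the bystanders are where they started, and the robot is clear. I'll hand the job in.

```bash
python3 -c "
from workcell import bot
bot.job_done(); print(bot.current_clock())"
```

```text
the job is handed in; nothing more can be done
the job is handed in; nothing more can be done
```

The bleed plug is snug, the valve is fully open, and I handed the job in after about 38 s of the 72 s allowed. No verdict was reported.

- **Plug:** I tightened it in a single grasp. It turned about 3.15 rad before the taper bit, then about 0.35 rad more. The wrist torque held steady at 0.27 N m, and the wrist joint's own torque read 0.26. After I released it the tab eased back to roughly where it had bitten, judged from the picture. I took no separate reading of the final angle.
- **Valve:** I swung the lever from about 0.24 rad to its stop. The side force rose to about 20 N at the end (limit 120 N), which is how I knew it had reached the stop. The last picture shows it in line with the bar to about 0.02 rad.
- **Final state:** The gripper is open and away from everything, with the force reading close to zero. By eye, the loose items are where they were in the first picture.
- **Disagreements:** The side force reached about 14 N while turning the plug, so my grasp was probably a millimetre or two off its axis. The torque before the bite read about 0.06 N m against the stated 0.05, so the final 0.27 could be about 0.01 too high, still within the 0.18–0.45 range.

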